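Secure a printing block for carving

TASK

Get the carved printing block ready for cutting, pushing with a finger only: first push the block along the carving board until it sits fully home against the fence at the far side, then push each of the two wooden swing arms round on its post until it points straight across the board, over the block. Do not lift or tip the block, and leave the other things around where they are.

Things in the scene. Friction and masses are not known exactly. Their poses are not given: they have to be found in the camera images.
- board: plywood carving board fixed flat on the table, 260 (x) by 400 (y) mm, 18 mm thick. Origin: centre of its underside, at table height. +x points roughly away from the robot, +y roughly to its left. Two rails along x, 14 mm high, have their inner faces at board y = +61 and -61 mm. Fence and swing arms stand on it.
- fence_face (a point): middle of the lower edge of the wooden fence's face towards the robot, on the board's top (18 mm above the table), at board x +90, y 0 mm. The fence runs along board y across the board's far side, 160 mm long, 22 mm thick, 20 mm high. The block is home when its far end touches this face: its centre is then at board x +15 mm.
- block_center (a point): centre (half-way up) of the dark wooden printing block with a flower carved on top: 150 mm (its x, along board x) by 110 mm (y) by 25 mm high, 0.2 to 0.45 kg, loose on the board between the rails, its top 43 mm above the table. It starts 15 to 35 mm short of the fence; its end towards the robot is free to be pushed.
- swing_left (a joint): angle (rad) of the wooden swing arm on the left (+y) post. 0: points straight across the block, along board -y; positive: counter-clockwise from above, towards board +x (fence). Starts at 1.15 to 1.9 (1.57: along board +x), stops at -1.0 and 2.2. Light friction (about 1 N at the tip), no spring: it stays where it is left.
- swing_right (a joint): angle (rad) of the like arm on the right (-y) post. 0: points straight across the block, along board +y; positive: counter-clockwise from above, towards board -x (the robot). Starts at 1.15 to 1.9 (1.57: along board -x). Same stops and friction as the left arm.
- swing_left_tip (a point): middle of the left arm's end, at mid-height (57 mm above the table), 115 mm from the pivot axis. Each arm is a wooden bar 20 mm wide and 20 mm high, underside 47 mm and top 67 mm above the table: it passes 4 mm above the block, and higher above rails and fence.
- swing_right_tip (a point): middle of the right arm's end, at mid-height, 115 mm from its pivot axis; same sizes as the left arm
- swing_left_pivot (a point): on the pivot axis of the left arm, at the arm's mid-height, 57 mm above the table; at board x +40, y +100 mm. A brass pin head stands 4 mm above the arm here (71 mm above the table).
- swing_right_pivot (a point): on the pivot axis of the right arm, at the arm's mid-height, 57 mm above the table; at board x -30, y -100 mm, with the same pin head.
- gouge: bystander: carving gouge lying on the board left of the left rail, along board x, about 137 mm long, 18 mm thick; origin on its underside near mid-handle
- tin: bystander: round aluminium tin on the far right of the board, 51 mm across, 24 mm high; origin at the centre of its underside
- jar: bystander: lidded glass jar on the table to the left, 76 mm across, 100 mm high; origin at the centre of its underside
- spare_block: bystander: smaller blank wood block on the table to the left, 110 by 75 by 22 mm; origin at the centre of its underside
- brush: bystander: printing brush on the table to the right, 50 by 110 mm, 38 mm high; origin at the centre of its underside
- ink_bowl: bystander: small white bowl on the table to the right, 90 mm across, 40 mm high; origin at the centre of its underside
- tape: bystander: roll of paper tape on the table to the right, near the robot, 70 mm across, 24 mm high; origin at the centre of its underside
- block: the same printing block as a body, origin at the centre of its underside; its x and y axes lie along its 150 and 110 mm sides

How it is judged (in metres and radians):
On the way, in this order (a step that is already met when the one before it is completed fails the run):
1. the block sits fully home against the fence, square to it (x of block_center in the frame of board above 0.0105 m and angle between the x axis of block_center and the x axis of board, either way round below 0.06 rad), for 0.2 s.
2. with the block home, both swing arms point straight across it (all of step 1 and value of joint swing_left between -0.2 and 0.2 rad and value of joint swing_right between -0.2 and 0.2 rad), for 0.2 s.
At the end, for the whole second after the job is handed in: The block lies flat on the board within 4.5 mm of fully home against the fence and within 0.06 rad of square to it; both swing arms are within 0.2 rad of straight across (joint value 0); everything is at rest (all of step 2 and velocity of joint swing_left between -0.05 and 0.05 rad/s and velocity of joint swing_right between -0.05 and 0.05 rad/s and linear speed of block below 0.01 m/s and height (world z) of block_center between 0.0275 and 0.0335 m); the robot touches nothing.
It fails at once if the block is lifted (more than 6 mm) or tipped (more than 0.15 rad) (height (world z) of block_center above 0.0365 m or angle between block_center's own z axis and vertical above 0.15 rad).
It fails at once if another thing is moved more than 20 mm (distance of any of gouge, tin, jar, spare_block, brush, ink_bowl, tape from where it was at the start of the episode above 0.02 m).
It also fails if it takes over 64 s, if anything falls off the work surface, if the arm or the gripper's body presses on something with over 40 N, if the wrist force passes 120 N, or if a joint passes its speed limit or range.

ROBOT

A 6-joint arm with a two-finger parallel gripper is mounted at the origin on the work surface. World frame = base frame: x ahead of the robot, y to its left, z up, the work surface at z = 0. Lengths are in mm, angles in degrees, forces in N, time in s.
With the tool pointing down it reaches from about 300 to 1000 mm from the base axis. Payload 5.1 kg.
Tool frame: the origin (TCP) lies on the centre line of the jaws, within the pads' length; the fingertips stand 14 mm ahead of it and the grasp point (between the pads) lies 5 mm behind it (env.nose_length is the distance from the TCP to the fingertips, in mm); z points along the fingers, y is the line along which they close (so a half turn about z gives the same grasp; the last joint's range is limited). The gripper opens to 95 mm and grips with 3 to 60 N. Pads are 20 mm wide; open, the fingers measure 119 mm over their backs; the gripper's body (75 mm by 180 mm) begins 59 mm behind the grasp point.
Start: joints at [71.356, 7.093, 94.555, -0, 78.352, -4.733], TCP at [156.296, 630.917, 228.656] pointing down, gripper open.
Joint ranges: [-149.61, 149.61], [-58.7, 133.49], [1.44, 155.28], [-77.14, 257.14], [18.33, 153.61], [-166.67, 166.67]. Speed limits (degrees/s): [147.25, 147.25, 180, 180, 180, 180].

INTERFACE

Orientations are given as a 3x3 rotation matrix whose columns are the frame's x, y, z axes.
In Python, from station import env gives the robot as it stands.
- The arm moves only by the shell command python3 -m crank 'ROWS' [FORCE]. ROWS is JSON, a list that holds one entry, the list of rows, each a list of 7 numbers: the shift along the tool's x, y, z in units of 25 mm (1.0 is 25 mm), then the turn, a rotation vector about the tool's x, y, z in units of 6 degrees (1.0 is 6 degrees), then the finger opening in mm, from 0 to 95.1. A call has 1 to 10 rows; each row shifts and turns the commanded pose from where the row before left it, along the tool's axes as they then stand; what a row does not reach is not made up. A row lasts 1/12 s, in which the tool goes at most 41.7 mm and 7.16 degrees, less where a joint would pass 70% of its speed; a pose out of reach is approached as far as the arm can. A call is refused whole if a number of a shift passes 1 or a number of a turn 1, either way. A call with a gripper value outside its range is refused whole. The fingers move at their own pace and stop on an object; FORCE is the grip in N (left out, the last holds). Time passes only in rows, so rows that do not move let the fingers close. It gives the time, the measured TCP pose, the force, the opening and the grip force at its end, in the units of the state.
- env.read_state(): the state, without advancing time (a new reading comes with each control period).
- env.camera(name): name is "side" or "top"; returns the picture (420x560x3 uint8, blue, green, red); there is no depth.
- env.get_calibration(name): a dict with "fx", "fy", "cx", "cy" (pixels), "k1" (the pictures are not rectified: a ray, as slopes to the right and down, at radius r is drawn at 1 + k1 r^2 times it, then the intrinsics apply), "extrinsics" (4x4, takes a point from camera to world coordinates). Camera axes: x right, y down, z forward; pixel columns grow to the right and rows downward; lengths in mm; the calibration is good to about 2 mm. A picture is of the moment at which its call begins. get_calibration takes no time and is no camera call.
- env.sign_off(): hands the job in; it is judged then, once.
Trained networks look in the newest picture that a camera, given by its name, has taken for a name from the list of things; names that differ only in an ending like _2 or _b are one class to them, and where a whole thing is asked for, a point or a joint stands for the part that bears it (a point fixed in the world has none). Each returns a list of dicts, best first, with "score" (0 to 1); they miss things now and then, are a little off and sometimes report something else, mostly with a low value. They report only what shows in the picture. A call takes as long as a camera call.
- env.trace(camera, thing): "pixels" (420x560 bool, what is visible of it) and "box" ([left, top, width, height] in pixels, round what is visible of it).
The state is a dict: "t": time; "qpos": joint angles; "qd": joint speeds; "joint_torque": joint torques, N m; "tcp_pos": TCP position; "eef_rot": TCP orientation; "force": force on the tool from outside, world axes, zero at the start; "moment": the same for the moment, N m; "finger_gap": finger opening in mm; "finger_force": force on a finger pad.
Only numpy, scipy, OpenCV 4.12 (cv2) and the standard library are available. Lean on these libraries where they do the work, as an engineer would, in place of code of your own. Each camera call takes 0.05 s, during which the arm holds its last target. There are 200 camera calls.

## Working session

There is one attempt and no reset: what is moved stays moved. The work goes in short steps, Python scripts to look and compute and a shell command to move; the robot and the scene stay as the last step left them, time stands still between calls to the robot, and variables do not carry over. Pictures are saved under pics/ and viewed, at most 10 in all, crops included, and the job is handed in when it is done.

```bash
mkdir -p pics; cat > h.py <<'E'
import numpy as np, cv2
from station import env
def ray(cam,px):
    c=env.get_calibration(cam); K=np.array([[c['fx'],0,c['cx']],[0,c['fy'],c['cy']],[0,0,1]])
    d=np.array([c['k1'],0,0,0,0.])
    return c,K,d
def world(cam,px,z):
    c,K,d=ray(cam,px); E=np.array(c['extrinsics'])
    u=cv2.undistortPoints(np.array(px,float).reshape(-1,1,2),K,d).reshape(-1,2)
    r=np.c_[u,np.ones(len(u))]@E[:3,:3].T; o=E[:3,3]
    return o+r*((z-o[2])/r[:,2])[:,None]
def pix(cam,P):
    c,K,d=ray(cam,0); M=np.linalg.inv(np.array(c['extrinsics']))
    return cv2.projectPoints(np.array(P,float).reshape(-1,1,3),cv2.Rodrigues(M[:3,:3])[0],M[:3,3],K,d)[0].reshape(-1,2)
E
python3 - <<'E'
from h import *
for n in('top','side'):
    cv2.imwrite(f'pics/{n}0.png',env.camera(n))
    c=env.get_calibration(n);print(n,c['fx'],c['k1'],np.round(np.array(c['extrinsics']),2).tolist())
for t in ['board','block','swing_left','swing_right','gouge','tin','fence_face']:
    for r in env.trace('top',t)[:2]:
        m=r['pixels'].astype(np.uint8)
        print(t,round(r['score'],2),r['box'],cv2.minAreaRect(cv2.findNonZero(m)) if m.any() else '')
s=env.read_state();print(s['t'],s['tcp_pos'],np.round(s['eef_rot'],3).tolist(),env.nose_length)
E
```

```text
top 430.94009528839365 0.03058823241946951 [[0.01, -1.0, 0.08, 457.7], [-1.0, -0.0, 0.03, -26.69], [-0.03, -0.08, -1.0, 1168.99], [0.0, 0.0, 0.0, 1.0]]
side 499.57479857905594 -0.09895857038413707 [[-0.97, -0.16, 0.17, 294.56], [-0.23, 0.62, -0.75, 1036.21], [0.02, -0.77, -0.64, 956.42], [0.0, 0.0, 0.0, 1.0]]
board 0.92 [216.9, 145.1, 164.0, 128.3] ((298.41650390625, 205.40672302246094), (110.12152099609375, 153.54412841796875), 80.77607727050781)
block 0.61 [274.0, 183.7, 52.5, 61.5] ((298.7435302734375, 213.82296752929688), (57.53453826904297, 42.20125961303711), 76.60750579833984)
swing_left 0.7 [250.5, 156.0, 12.9, 48.4] ((256.2131652832031, 180.98477172851562), (48.447994232177734, 9.404610633850098), 85.91438293457031)
swing_right 0.67 [332.2, 206.2, 26.0, 45.8] ((347.349853515625, 228.3059844970703), (49.2860107421875, 9.420760154724121), 64.79888153076172)
gouge 0.73 [234.9, 222.3, 8.1, 47.1] ((238.6499786376953, 243.04998779296875), (46.66904830932617, 6.363961219787598), 81.8698959350586)
tin 0.86 [336.2, 154.3, 22.5, 18.2] ((347.5, 161.0), (18.0, 17.0), 90.0)
fence_face 0.86 [217.4, 146.5, 164.3, 127.3] ((297.9891357421875, 205.51025390625), (110.92330932617188, 153.61862182617188), 80.45962524414062)
fence_face 0.39 [429.7, 277.4, 28.0, 25.1] ((443.0, 289.0), (26.0, 28.0), 90.0)
0.45 [156.30541245 630.85580087 228.57639865] [[-0.971, 0.24, -0.0], [0.24, 0.971, -0.0], [0.0, -0.0, -1.0]] 14.0
```

View pics/top0.png

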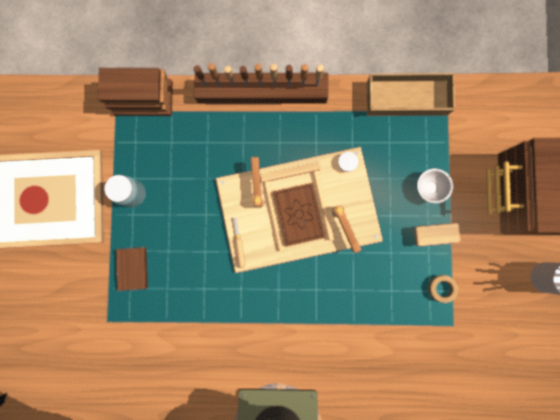

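View pics/side0.png

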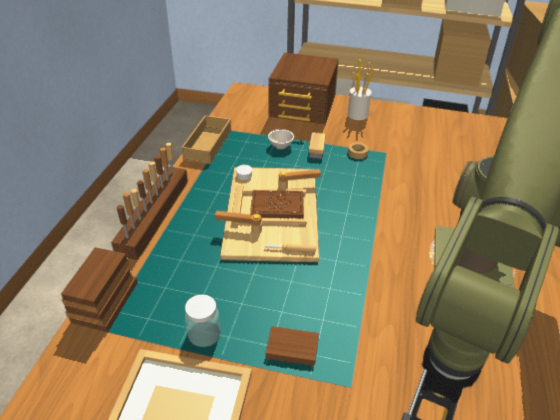

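The top view shows the board centred near (298,206). The left arm's pivot is near (257,202) with the tip up at (256,158), and the right pivot is near (340,211) with the tip at (356,250). The side view shows the same layout. Next I fit the poses.

```bash
cat >> h.py <<'E'
from scipy.optimize import least_squares
def quad(m):
    return cv2.boxPoints(cv2.minAreaRect(cv2.findNonZero(m.astype(np.uint8))))
def rect(m,dx,dy,z0,z1,x0,cams=('top',)):
    "fit x,y,yaw of a box by its silhouettes (masks m per cam)"
    B=np.array([[sx*dx/2,sy*dy/2,z] for sx in(-1,1) for sy in(-1,1) for z in(z0,z1)])
    def R(p): return np.array([[np.cos(p[2]),-np.sin(p[2]),0],[np.sin(p[2]),np.cos(p[2]),0],[0,0,1]])
    th=np.linspace(0,2*np.pi,72,endpoint=False);D=np.c_[np.cos(th),np.sin(th)]
    S={c:(D@cv2.findNonZero(m[c].astype(np.uint8)).reshape(-1,2).T).max(1)+.35 for c in cams}
    f=lambda p:np.concatenate([(D@pix(c,B@R(p).T+[p[0],p[1],0]).T).max(1)-S[c] for c in cams])
    r=least_squares(f,x0,x_scale=[10,10,.05],loss='soft_l1');return r.x,np.abs(r.fun).mean()
E
python3 - <<'E'
from h import *
env.camera('top');env.camera('side')
T=lambda c,t:env.trace(c,t)[0]['pixels']
g=world('top',[[298.4,205.4]],18)[0]
b={c:T(c,'board') for c in('top','side')};k={c:T(c,'block') for c in('top','side')}
x0=[g[0],g[1],np.radians(10)]
for cams in(('top',),('side',),('top','side')):
    p,e=rect(b,260,400,0,18,x0,cams);print('board',cams,p.round(3),e)
    q,e=rect(k,150,110,18,43,x0,cams);print('block',cams,q.round(3),e)
    def L(w): 
        c,s=np.cos(p[2]),np.sin(p[2]);d=np.array(w)[:2]-p[:2];return np.array([c*d[0]+s*d[1],-s*d[0]+c*d[1]])
    print(' block in board',L(q).round(1),np.degrees(q[2]-p[2]).round(2))
for a in('swing_left','swing_right'):
    w=world('top',quad(T('top',a)),60);print(a,[L(x).round().tolist() for x in w])
for a,z in(('tin',12),('gouge',27)):
    w=world('top',quad(T('top',a)),z);print(a,[L(x).round().tolist() for x in w])
img=env.camera('top')
def W(l):
    c,s=np.cos(p[2]),np.sin(p[2]);return [p[0]+c*l[0]-s*l[1],p[1]+s*l[0]+c*l[1],l[2]]
P=[W(l) for l in[(40,100,71),(-30,-100,71),(90,0,18),(90,80,38),(90,-80,38),(130,200,18),(-130,200,18),(-130,-200,18),(130,-200,18)]]
cr=cv2.resize(img[135:285,205:395],None,fx=4,fy=4,interpolation=2)
for u in pix('top',P): cv2.circle(cr,tuple(int(v) for v in (u-[205,135]+.5)*4),3,(0,0,255),-1)
cv2.imwrite('pics/ov.png',cr)
E
```

```text
board ('top',) [ 5.75134e+02 -5.00910e+01  2.04000e-01] 2.086028809207004
block ('top',) [ 5.55501e+02 -1.85692e+02  4.70000e-02] 45.91563696315318
 block in board [ -46.7 -128.8] -8.99
board ('side',) [ 5.71737e+02 -5.38450e+01  1.78000e-01] 1.4957979013505538
block ('side',) [ 5.59159e+02 -6.20300e+01  2.40000e-01] 1.7692826209151127
 block in board [-13.8  -5.8] 3.51
board ('top', 'side') [ 5.73321e+02 -5.26370e+01  1.95000e-01] 1.8513813249536948
block ('top', 'side') [ 5.59016e+02 -6.30220e+01  2.25000e-01] 24.025226645666336
 block in board [-16.   -7.4] 1.7
swing_left [[152.0, 99.0], [149.0, 75.0], [23.0, 92.0], [26.0, 115.0]]
swing_right [[-18.0, -84.0], [-12.0, -111.0], [-138.0, -135.0], [-143.0, -108.0]]
tin [[131.0, -137.0], [122.0, -185.0], [73.0, -175.0], [83.0, -128.0]]
gouge [[7.0, 178.0], [6.0, 162.0], [-123.0, 170.0], [-121.0, 186.0]]
```

View pics/ov.png

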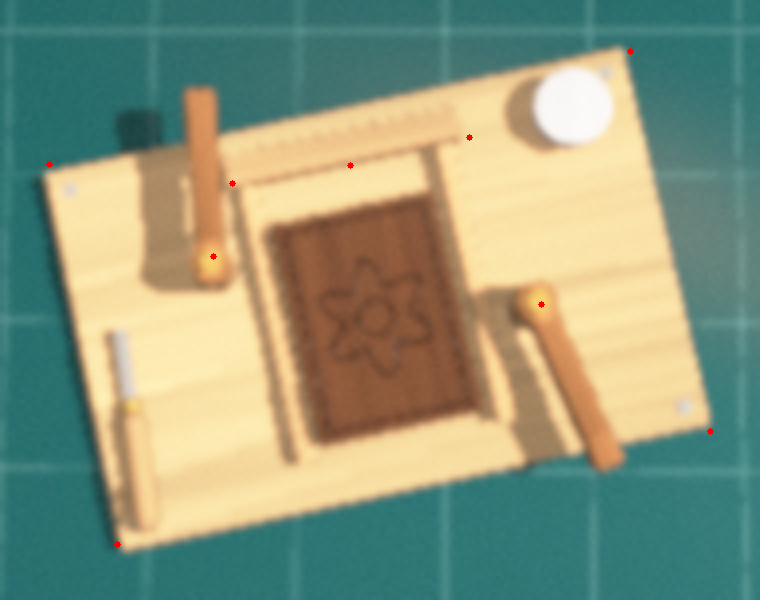

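The overlay shows the mask fit is about 1 px off. The corners can be read clearly in the crop: board (45,172), (626,47), (711,430), (122,551), and block top (268,229), (430,195), (482,408), (322,443). I'll refit with those.

```bash
cat > fit.py <<'E'
from h import *
cr=lambda a:np.array(a,float)/4+[205-.4,135-.4]
def fit(P,L):
    f=lambda p:(np.array(L)@np.array([[np.cos(p[2]),np.sin(p[2])],[-np.sin(p[2]),np.cos(p[2])]])+p[:2]-P[:,:2]).ravel()
    r=least_squares(f,[573,-52,.2]);return r.x,np.abs(r.fun).max()
p,e=fit(np.r_[world('top',cr([[45,172],[626,47],[711,430],[122,551]]),18),world('top',cr([[213,257],[541,303]]),71)],
 [(130,200),(130,-200),(-130,-200),(-130,200),(40,100),(-30,-100)])
c,s=np.cos(p[2]),np.sin(p[2]);R=np.array([[c,-s],[s,c]])
L=lambda w:(np.array(w)[...,:2]-p[:2])@R
W=lambda l:np.array(l)@R.T+p[:2]
if __name__=='__main__':
    print(p,np.degrees(p[2]),e)
    q,e=fit(world('top',cr([[268,229],[430,195],[482,408],[322,443]]),43),[(75,55),(75,-55),(-75,-55),(-75,55)])
    print('block',L(q),np.degrees(q[2]-p[2]),e,L(world('top',cr([[268,229],[430,195],[482,408],[322,443]]),43)).round(1).tolist())
    print('tips',L(world('top',cr([[201,90],[608,465]]),67)))
    S=env.read_state();t=S['tcp_pos'];print('tcp in board',L(t),t,S['t'],'tool x in board deg',np.degrees(np.arctan2(S['eef_rot'][1][0],S['eef_rot'][0][0])-p[2]))
E
python3 fit.py
```

```text
[ 5.72151999e+02 -5.23677078e+01  2.11298659e-01] 12.106521362263143 2.239293930864733
block [-15.64487951   3.87297265] 1.36973729739373 4.210589385640446 [[56.5, 60.8], [56.6, -48.1], [-87.3, -51.9], [-88.4, 54.7]]
tips [[ 151.16978765   84.80633116]
 [-139.14535576 -119.95779464]]
tcp in board [-263.29992322  755.30203443] [156.29864782 630.91408093 228.64681742] 1.0 tool x in board deg 153.98122557664797
```

```bash
python3 -m crank '[[[0,-0.5,0,0,0,-1,0],[0,-1,0,0,0,-1,0],[0,-1,0,0,0,-1,0],[0,-1,0,0,0,-1,0],[0,-1,0,0,0,-0.34,0],[-0.2,-1,0,0,0,0,0],[-0.2,-1,0,0,0,0,0],[-0.2,-1,0,0,0,0,0],[-0.2,-1,0,0,0,0,0],[-0.2,-1,0,0,0,0,0]]]'
python3 -m crank '[[[-0.2,-1,0,0,0,0,0],[-0.2,-1,0,0,0,0,0],[-0.2,-1,0,0,0,0,0],[-0.2,-1,0,0,0,0,0],[-0.2,-1,0,0,0,0,0],[-0.2,-1,0,0,0,0,0],[-0.2,-1,0,0,0,0,0],[-0.2,-1,0,0,0,0,0],[-0.2,-1,0,0,0,0,0],[-0.2,-1,0,0,0,0,0]]]'; python3 fit.py|tail -1
```

```text
t: 1.83
tcp_pos: [206.1, 401.4, 228.8]
eef_rot: [[-0.978, -0.211, 0.0], [-0.211, 0.978, 0.0], [-0.0, 0.0, -1.0]]
force: [0.3, 0.1, 0.6]
finger_gap: 33.8
finger_force: 0.0
t: 2.67
tcp_pos: [307.5, 167.5, 228.9]
eef_rot: [[-0.978, -0.21, 0.001], [-0.21, 0.978, 0.0], [-0.001, 0.0, -1.0]]
force: [0.7, 0.7, -0.3]
finger_gap: 0.4
finger_force: 0.0
tcp in board [-212.60698898  270.46330858] [307.54929362 167.49029453 228.92455052] 2.6667 tool x in board deg -179.96262553871412
```

```bash
python3 -m crank '[[[-0.3,-1,0,0,0,0,0],[-0.3,-1,0,0,0,0,0],[-0.3,-1,0,0,0,0,0],[-0.3,-1,0,0,0,0,0],[-0.3,-1,0,0,0,0,0],[-0.3,-1,0,0,0,0,0],[-0.3,-1,0,0,0,0,0],[-0.3,-1,0,0,0,0,0],[-0.3,-1,0,0,0,0,0],[-0.3,-1,0,0,0,0,0]]]' >/dev/null
python3 -m crank '[[[-0.1,-0.6,0.5,0,0,0,0],[0,0,1,0,0,0,0],[0,0,1,0,0,0,0],[0,0,1,0,0,0,0],[0,0,1,0,0,0,0],[0,0,1,0,0,0,0],[0,0,1,0,0,0,0],[0,0,0.5,0,0,0,0],[0,0,0,0,0,0,0]]]'; python3 fit.py|tail -1;python3 -c "
from h import *
for n in('top','side'): cv2.imwrite(f'pics/{n}1.png',cv2.resize(env.camera(n)[135:285,205:395],None,fx=4,fy=4))"
```

```text
t: 4.25
tcp_pos: [436.0, -73.4, 50.3]
eef_rot: [[-0.978, -0.21, -0.007], [-0.21, 0.978, 0.002], [0.006, 0.003, -1.0]]
force: [-0.3, -0.1, -0.6]
finger_gap: 0.3
finger_force: 0.0
tcp in board [-137.54567944    7.99831669] [435.98793641 -73.39471371  50.25533031] 4.25 tool x in board deg -179.98209077273333
```

View pics/side1.png

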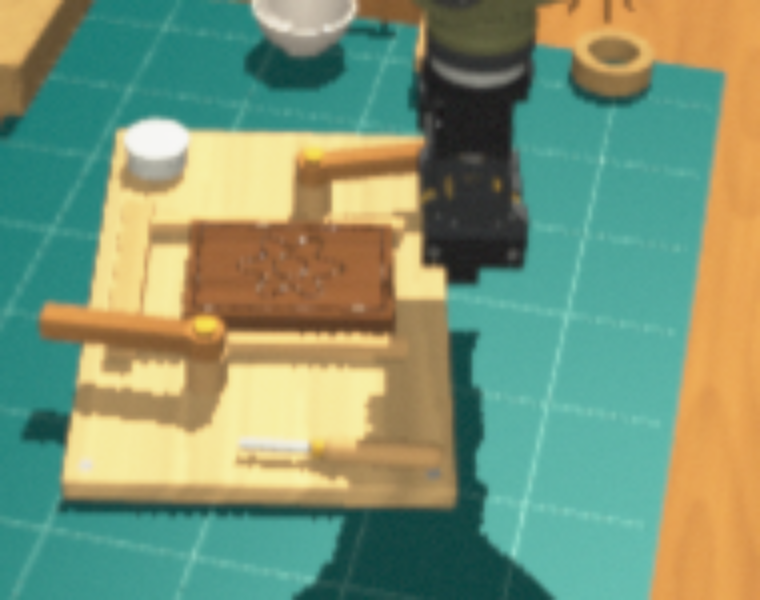

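The finger is in front of the block's near end, clear of the right arm's tip. Now I lower a little and push.

```bash
python3 -m crank '[[[0,-0.16,0.3,0,0,0,0],[-0.4,0,0,0,0,0,0],[-0.4,0,0,0,0,0,0],[-0.4,0,0,0,0,0,0],[-0.2,0,0,0,0,0,0],[-0.2,0,0,0,0,0,0],[-0.2,0,0,0,0,0,0],[-0.15,0,0,0,0,0,0],[-0.15,0,0,0,0,0,0]]]'; python3 fit.py|tail -1
python3 -m crank '[[[-0.1,0,0,0,0,0,0],[-0.1,0,0,0,0,0,0],[0,0,0,0,0,0,0]]]'; python3 fit.py|tail -1
```

```text
t: 5.1
tcp_pos: [491.0, -66.9, 46.1]
eef_rot: [[-0.978, -0.21, -0.001], [-0.21, 0.978, -0.0], [0.001, 0.0, -1.0]]
force: [-2.9, -0.1, 1.2]
finger_gap: 0.5
finger_force: 1.2
tcp in board [-82.36405696   2.75823016] [491.0412875  -66.94502391  46.07420583] 5.1 tool x in board deg -179.96966715494054
t: 5.35
tcp_pos: [496.3, -65.9, 46.2]
eef_rot: [[-0.978, -0.21, 0.001], [-0.21, 0.978, 0.0], [-0.001, -0.0, -1.0]]
force: [0.8, -0.1, 0.8]
finger_gap: 0.6
finger_force: 0.0
tcp in board [-76.98720252   2.66372046] [496.31837883 -65.90974476  46.15852263] 5.35 tool x in board deg -179.98081757265675
```

Sliding with light force; the fence is still about 7 mm away. Creep on until the force rises.

```bash
for i in 1; do python3 -m crank '[[[-0.1,0,0,0,0,0,0],[-0.1,0,0,0,0,0,0],[0,0,0,0,0,0,0]]]'|grep -E 'pos|force'; python3 -m crank '[[[-0.06,0,0,0,0,0,0],[-0.06,0,0,0,0,0,0]]]'|grep -E 'pos|force'; python3 fit.py|tail -1; done
```

```text
tcp_pos: [501.2, -64.9, 46.1]
force: [-0.5, 0.5, -0.0]
finger_force: 0.0
tcp_pos: [503.6, -64.3, 46.1]
force: [-1.7, 0.2, 0.1]
finger_force: 0.9
tcp in board [-69.57363008   2.68522417] [503.56255879 -64.33387186  46.14000537] 5.7667 tool x in board deg -179.9788798517117
```

```bash
python3 -m crank '[[[-0.06,0,0,0,0,0,0],[-0.06,0,0,0,0,0,0]]]'|grep -E 'pos|force:'; python3 -m crank '[[[-0.06,0,0,0,0,0,0],[-0.06,0,0,0,0,0,0]]]'|grep -E 'pos|force:';python3 -m crank '[[[0,0,0,0,0,0,0],[0,0,0,0,0,0,0]]]'|grep -E 'pos|force:'; python3 fit.py|tail -1;
```

```text
tcp_pos: [504.0, -64.2, 46.1]
force: [-15.9, -4.6, 12.5]
finger_force: 8.0
tcp_pos: [504.3, -64.2, 46.1]
force: [-25.9, -6.3, 21.8]
finger_force: 13.4
tcp_pos: [504.2, -64.2, 46.1]
force: [-22.3, -6.4, 18.7]
finger_force: 11.5
tcp in board [-68.9182465    2.65718378] [504.20924714 -64.22383511  46.10942896] 6.2667 tool x in board deg -179.88511188637955
```

```bash
python3 -m crank '[[[0.6,0,0,0,0,0,0],[1,0,-0.6,0,0,0,0],[0,0,-1,0,0,0,0],[0,0,-0.7,0,0,0,0],[0,-0.9,0,0,0,0,0],[0,-0.9,0,0,0,0,0],[0,-0.9,0,0,0,0,0],[0,-0.9,0,0,0,0,0],[0,-0.9,0,0,0,0,0],[0,-0.9,0,0,0,0,0]]]' >/dev/null
python3 -m crank '[[[0,-0.9,0,0,0,0,0],[0,0,0,0,0,0,0],[0,0,0,0,0,0,0]]]'; python3 fit.py|tail -1;
```

```text
t: 7.35
tcp_pos: [503.9, -226.3, 103.8]
eef_rot: [[-0.978, -0.208, 0.001], [-0.208, 0.978, 0.0], [-0.001, -0.0, -1.0]]
force: [-0.4, -0.3, -0.3]
finger_gap: 0.5
finger_force: 0.0
tcp in board [-103.1749389  -155.72536142] [ 503.93199288 -226.26850404  103.77696802] 7.35 tool x in board deg -180.08255639513098
```

```bash
python3 - <<'E'
from fit import *
img=env.camera('top')
cv2.imwrite('pics/top2.png',cv2.resize(img[135:285,205:395],None,fx=4,fy=4,interpolation=2))
E
```

```text
(no output)
```

View pics/top2.png

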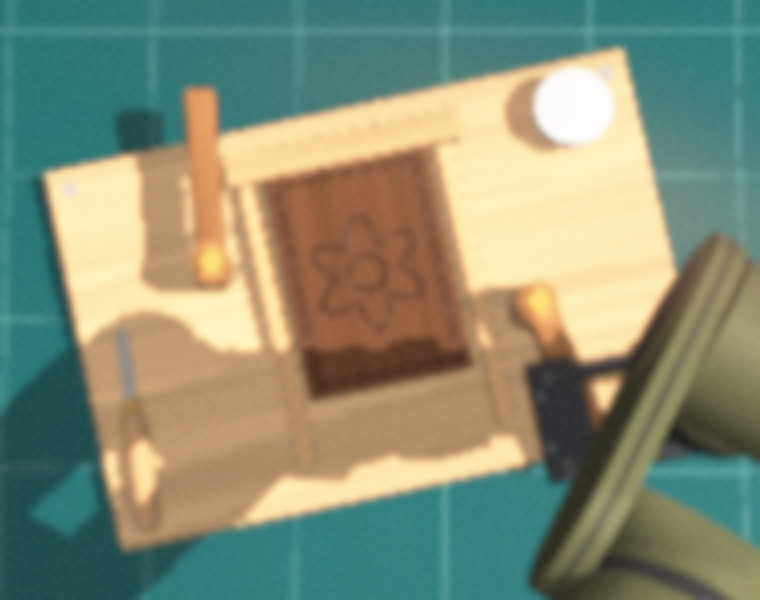

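The block is home and square: its far edge is on the fence and its near edge runs (312,398)–(469,363), parallel to the board. Now the right arm.

```bash
python3 -m crank '[[[0,0,0.8,0,0,0,0],[0,0,0.8,0,0,0,0],[0.1,0.25,0,0,0,0,0],[0.1,0.4,0,0,0,0,0],[0.12,0.4,0,0,0,0,0],[0.12,0.38,0,0,0,0,0],[0.08,0.4,0,0,0,0,0],[0.06,0.4,0,0,0,0,0],[0.02,0.32,0,0,0,0,0],[0,0,0,0,0,0,0]]]'; python3 fit.py|tail -1
```

```text
t: 8.23
tcp_pos: [474.9, -164.7, 64.0]
eef_rot: [[-0.977, -0.211, -0.0], [-0.211, 0.977, 0.0], [-0.0, 0.0, -1.0]]
force: [-0.4, 0.4, 0.0]
finger_gap: 0.5
finger_force: 0.0
tcp in board [-118.64045674  -89.43815376] [ 474.90803161 -164.69914629   63.99029956] 8.2333 tool x in board deg -179.90242974170374
```

```bash
python3 -m crank '[[[-0.08,0.4,0,0,0,0,0],[-0.14,0.45,0,0,0,0,0],[-0.26,0.48,0,0,0,0,0],[-0.3,0.44,0,0,0,0,0],[-0.43,0.38,0,0,0,0,0],[-0.43,0.36,0,0,0,0,0],[-0.36,0.15,0,0,0,0,0],[-0.36,0.13,0,0,0,0,0],[-0.34,0.12,0,0,0,0,0],[0,0,0,0,0,0,0]]]'; python3 fit.py|tail -1
```

```text
t: 9.07
tcp_pos: [527.4, -80.3, 63.7]
eef_rot: [[-0.978, -0.211, 0.001], [-0.211, 0.978, 0.0], [-0.001, 0.0, -1.0]]
force: [0.1, -0.0, -0.2]
finger_gap: 1.0
finger_force: 0.0
tcp in board [-49.57924141 -17.88605675] [527.42667141 -80.25421439  63.6931236 ] 9.0667 tool x in board deg -179.93784265378156
```

```bash
python3 -m crank '[[[0.5,0,0,0,0,0,0],[0.5,0,0,0,0,0,0],[0,0,-1,0,0,0,0],[0,0,-0.7,0,0,0,0],[-0.5,0.6,0,0,0,0,0],[-1,0.8,0,0,0,0,0],[-1,0.8,0,0,0,0,0],[-1,0.8,0,0,0,0,0],[-1,0.8,0,0,0,0,0],[-1,0.8,0,0,0,0,0]]]' >/dev/null
python3 -m crank '[[[-1,0.8,0,0,0,0,0],[-1,0.6,0,0,0,0,0],[-0.5,0,0,0,0,0,0],[0,0,0,0,0,0,0],[0,0,0,0,0,0,0]]]'; python3 fit.py|tail -1
python3 -c "
from h import *
cv2.imwrite('pics/side2.png',cv2.resize(env.camera('side')[135:285,205:395],None,fx=4,fy=4))"
```

```text
t: 10.32
tcp_pos: [665.7, 102.4, 105.6]
eef_rot: [[-0.978, -0.21, -0.001], [-0.21, 0.978, -0.0], [0.001, 0.0, -1.0]]
force: [0.0, 0.5, 0.0]
finger_gap: 0.6
finger_force: 0.0
tcp in board [123.95850838 131.71599363] [665.72881673 102.416639   105.63836467] 10.3167 tool x in board deg -179.97318881529475
```

View pics/side2.png

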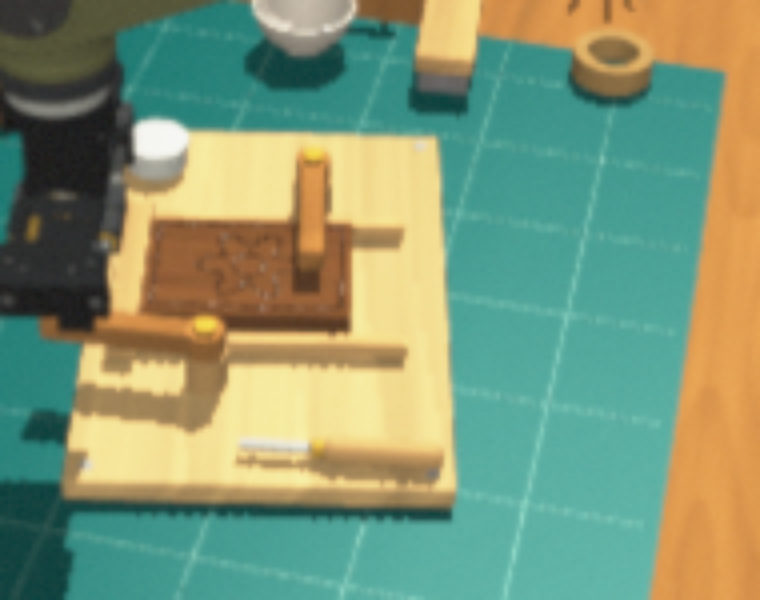

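The right arm is straight across at (312,210), and the finger is beyond the left arm's outer side. Lower it and sweep.

```bash
python3 -m crank '[[[0,0,0.85,0,0,0,0],[0,0,0.8,0,0,0,0],[-0.05,-0.3,0,0,0,0,0],[-0.05,-0.4,0,0,0,0,0],[-0.06,-0.45,0,0,0,0,0],[0,-0.45,0,0,0,0,0],[0.08,-0.5,0,0,0,0,0],[0.14,-0.5,0,0,0,0,0],[0,0,0,0,0,0,0]]]'; python3 fit.py|tail -1
```

```text
t: 11.12
tcp_pos: [678.6, 35.4, 65.9]
eef_rot: [[-0.978, -0.208, 0.002], [-0.208, 0.978, -0.001], [-0.001, -0.002, -1.0]]
force: [0.5, 0.2, 0.1]
finger_gap: 0.6
finger_force: 0.0
tcp in board [122.46630443  63.53018055] [678.57040082  35.43436153  65.90979427] 11.1167 tool x in board deg -180.11548246168533
```

```bash
python3 -m crank '[[[0.26,-0.4,0,0,0,0,0],[0.3,-0.4,0,0,0,0,0],[0.43,-0.36,0,0,0,0,0],[0.43,-0.36,0,0,0,0,0],[0.36,-0.14,0,0,0,0,0],[0.36,-0.14,0,0,0,0,0],[0.36,-0.14,0,0,0,0,0],[0,0,0,0,0,0,0]]]'; python3 fit.py|tail -1
```

```text
t: 11.78
tcp_pos: [625.2, -23.0, 64.6]
eef_rot: [[-0.978, -0.21, -0.001], [-0.21, 0.978, -0.001], [0.002, -0.0, -1.0]]
force: [-1.0, -1.1, -0.4]
finger_gap: 0.3
finger_force: 0.0
tcp in board [58.00153483 17.61587915] [625.16896783 -22.97896356  64.63133402] 11.7833 tool x in board deg -180.01317384175124
```

```bash
python3 -m crank '[[[-0.5,0,0,0,0,0,0],[-0.5,0,0,0,0,0,0],[0,0,-1,0,0,0,0],[0,0,-1,0,0,0,0],[0,0,-1,0,0,0,0],[0,0.5,-1,0,0,0,0],[0,1,-0.5,0,0,0,0],[0,1,0,0,0,0,0],[0,1,0,0,0,0,0],[0,1,0,0,0,0,0]]]'>/dev/null
python3 -m crank '[[[0,1,0,0,0,0,0],[0,1,0,0,0,0,0],[0,1,0,0,0,0,0],[0,1,0,0,0,0,0],[0,1,0,0,0,0,0],[0,1,0,0,0,0,0],[0,0.5,0,0,0,0,0],[0,0,0,0,0,0,0],[0,0,0,0,0,0,0],[0,0,0,0,0,0,0]]]'
python3 -c "
from h import *
cv2.imwrite('pics/top3.png',cv2.resize(env.camera('top')[135:285,205:395],None,fx=4,fy=4,interpolation=2))"
```

```text
t: 13.45
tcp_pos: [593.9, 251.1, 177.3]
eef_rot: [[-0.978, -0.21, -0.0], [-0.21, 0.978, -0.001], [0.0, -0.001, -1.0]]
force: [-0.2, -0.3, 0.8]
finger_gap: 0.4
finger_force: 0.0
```

View pics/top3.png

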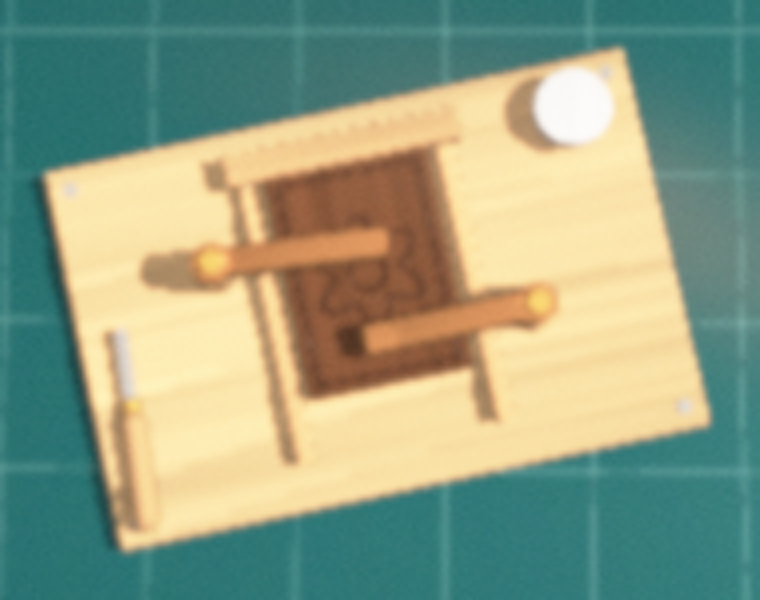

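The block is home. The left arm, (211,263)–(388,241), is about 5° from straight and the right, (540,300)–(370,340), about 1°, both inside the 11° tolerance. The tin and gouge are unmoved.

```bash
python3 -c "
from station import env
print(env.sign_off())"
```

```text
the job is handed in; nothing more can be done
None
```

I handed the job in with the block home and square against the fence and both swing arms across it, the left about 5° and the right about 1° from straight (limit about 11°); the sign-off gave no verdict.

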